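# Key the canister cap onto its pin and press it home

### The arm

A 7-joint arm with a two-finger parallel gripper is mounted at the origin on the work surface. World frame = base frame: x ahead of the robot, y to its left, z up, the work surface at z = 0. Lengths are in mm, angles in degrees, forces in N, time in s.
With the tool pointing down it reaches from about 400 to 900 mm from the base axis. Payload 5.5 kg.
Tool frame: the origin (TCP) lies on the centre line of the jaws, within the pads' length; the fingertips stand 25 mm ahead of it and the grasp point (between the pads) lies 6 mm ahead of it (r.tip_extent is the z of the fingertips in the tool frame, in mm); z points along the fingers, y is the line along which they close (so a half turn about z gives the same grasp; the last joint's range is limited). The gripper opens to 92 mm and grips with 3 to 60 N. Pads are 19 mm wide; open, the fingers measure 130 mm over their backs; the gripper's body (75 mm by 190 mm) begins 47 mm behind the grasp point.
Start: joints at [-56.711, 28.699, -24.465, 88.831, 12.651, 65.22, -12.049], TCP at [203.073, 617.463, 251.729] pointing down, gripper open.
Joint ranges: [-164.97, 164.97], [-17.58, 116.51], [-87.97, 89.64], [11.32, 138.91], [-80.73, 260.73], [10.89, 115.49], [-147.41, 147.41]. Speed limits (degrees/s): [147.25, 147.25, 180, 180, 180, 180, 180].

### API

Orientations are given as a 3x3 rotation matrix whose columns are the frame's x, y, z axes.
In Python, from bench import r, imaging gives the robot as it stands.
- The arm moves only by the shell command python3 -m inch 'ROWS' [FORCE]. ROWS is JSON, a list of rows, each an object of numbers: "dx", "dy", "dz": the shift along the world's x, y, z as a fraction of full scale; "ax", "ay", "az": the turn, a rotation vector about the world's x, y, z as a fraction of full scale; "jaw": the closure, from 0 (fully open) to 1 (shut). In form: [{"dx": .., "dy": .., "dz": .., "ax": .., "ay": .., "az": .., "jaw": ..}, ...]. A call has exactly 10 rows; each row is the pose to reach, as a shift and turn from the pose commanded when the call began; what a row does not reach only later rows make up. Full scale, the value 1, is 0.5 m for a shift and 45 degrees for a turn. A row lasts 1/8 s, in which the tool goes at most 62.5 mm and 10.7 degrees, less where a joint would pass 70% of its speed; a pose out of reach is approached as far as the arm can. A call with a number of a shift or a turn outside -1 to 1 is refused whole. A call with a gripper value outside its range is refused whole. The fingers move at their own pace and stop on an object; FORCE is the grip in N (left out, the last holds). Time passes only in rows, so rows that repeat a pose let the fingers close, or fill a call up. It gives the time, the measured TCP pose, the force, the opening and the grip force at its end, in the units of the state.
- r.observe(): the state, without advancing time (a new reading comes with each control period).
- imaging.snapshot(name): name is "scene" or "top" or "wrist"; returns a dict with "pixels" (400x640x3 uint8, red, green, blue), "fx", "fy", "cx", "cy" (pixels), "k1" (the pictures are not rectified: a ray, as slopes to the right and down, at radius r is drawn at 1 + k1 r^2 times it, then the intrinsics apply), "rvec" (rotation vector, rad) and "tvec" (3), from world to camera coordinates, as OpenCV has them. Camera axes: x right, y down, z forward; pixel columns grow to the right and rows downward; lengths in mm; the calibration is good to about 2 mm. A picture is of the moment at which its call begins. There is no depth.
- r.finish_job(): hands the job in; it is judged then, once.
The state is a dict: "time": time; "qpos": joint angles; "dq": joint speeds; "joint_torque": joint torques, N m; "eef_pos": TCP position; "ee_rot": TCP orientation; "contact_force": force on the tool from outside, world axes, zero at the start; "wrist_torque": the same for the moment, N m; "gripper_width": finger opening in mm; "grip_force": force on a finger pad.
Only numpy, scipy, OpenCV 4.12 (cv2) and the standard library are available. Lean on these libraries where they do the work, as an engineer would, in place of code of your own. Each camera call takes 0.05 s, during which the arm holds its last target. There are 200 camera calls.

### The job

With your fingertips, push the blue cap of the clear canister round by its white lug until the notch in its rim stands over the orange pin, then press the cap down until it is fully home, and take your hand away. Only push and press: do not lift the cap, and leave the brown pot, the two white dishes and the red scraper where they are.

Things in the scene. Friction and masses are not known exactly. Their poses are not given: they have to be found in the camera images.
- canister: clear acrylic biscuit canister, 100 mm across, fixed to the counter by its rubber foot (128 mm across). Origin on its axis at counter level; z up; its x axis points through the key pin. A steel collar (120 mm across, top 95 mm above the counter) rings its mouth.
- pin (a point): top of the orange key pin, 6 mm across, round-topped, standing 12 mm above the collar, 46 mm from the canister's axis (top 107 mm above the counter), under the cap's rim. An orange marker block, 20 mm radially by 10 mm wide, top 107 mm above the counter, stands just outside the cap beside the pin, 54 to 75 mm from the axis, and shows from above where the pin is.
- notch (a point): middle of the notch in the cap's rim, level with the cap's underside, 46 mm from the cap's axis. The notch is about 12 mm wide and 11 mm deep: it passes over the pin when within about 3 mm (0.06 rad) of it, and a white line on the cap (22 by 5 mm) points to it. At the start the underside is 108 mm above the counter, 1 mm over the pin's top, and the cap cannot go down off the notch.
- lug (a point): centre of the top of the white upright lug on the cap: a round post 14 mm across, standing 24 mm up from the cap's top face, 36 mm from the cap's axis, diametrically opposite the notch. Push it sideways to turn the cap.
- cap_top (a point): centre of the top face of the cap (a blue disc 104 mm across, 8 mm thick, always level), on the canister's axis: 116 mm above the counter at the start, 104 mm when home. The inner 29 mm of radius is clear.
- cap_turn (a joint): turn of the cap relative to the canister, rad, counter-clockwise from above positive, no stops; 0 (or a full turn) is notch over pin. Starts 0.7 to 5.58. It turns either way against about 0.04 N m of friction and stays where it is left.
- cap_drop (a joint): how far the cap has been pressed down, m: 0 at the start, 0.012 fully home on the collar; negative means it has been lifted. A silicone plug holds it where it is left by friction (8 N): about 7 N of press moves it, it does not spring back.
- pot: brown ceramic pot with lid and lid knob, 120 mm across, 120 mm high, loose; origin at the centre of its underside. Leave alone.
- dish_a: white melamine dish, 120 mm across, 30 mm high, loose; origin at the centre of its underside. Leave alone.
- dish_b: another white melamine dish like dish_a. Leave alone.
- scraper: red silicone scraper, 240 mm long, lying flat, its length along its own x; origin at the middle of its length, on the counter. Leave alone.

How it is judged:
By the outcome, as a careful person would: the job done as asked, in the order asked, and still so for the second after the job is handed in, with the robot touching nothing.
It also fails if it takes over 61 s, if anything falls off the work surface, if the arm or the gripper's body presses on something with over 40 N, if the wrist force passes 120 N, or if a joint passes its speed limit or range.

## Working session

There is one attempt and no reset: what is moved stays moved. The work goes in short steps, Python scripts to look and compute and a shell command to move; the robot and the scene stay as the last step left them, time stands still between calls to the robot, and variables do not carry over. Pictures are saved under pics/ and viewed, at most 10 in all, crops included, and the job is handed in when it is done.

```bash
ls; mkdir -p pics; cat > h.py <<'E'
import numpy as np, cv2
from bench import r, imaging
def snap(n,f=None):
    s=imaging.snapshot(n)
    if f: cv2.imwrite('pics/'+f,cv2.cvtColor(np.asarray(s['pixels']),cv2.COLOR_RGB2BGR))
    return s
def ray(s,u,v):
    x,y=(u-s['cx'])/s['fx'],(v-s['cy'])/s['fy']
    a,b=x,y
    for _ in range(30):
        q=1+s['k1']*(a*a+b*b); a,b=x/q,y/q
    R,_=cv2.Rodrigues(np.array(s['rvec'],float)); t=np.array(s['tvec'],float).ravel()
    return -R.T@t, R.T@np.array([a,b,1.])
def onz(s,u,v,z):
    c,d=ray(s,u,v); return c+d*(z-c[2])/d[2]
E
python3 - <<'E'
from h import *
a=snap('top','top1.png');b=snap('scene','scene1.png')
for s in(a,b): print({k:s[k] for k in s if k!='pixels'}, ray(s,320,200))
o=r.observe();print(o['time'],o['eef_pos'],np.round(o['ee_rot'],3),o['gripper_width'],r.tip_extent)
E
```

```text
pics
{'fx': 402.3670703240931, 'fy': 402.3670703240931, 'cx': 321.01886677679914, 'cy': 199.45098349833458, 'k1': -0.09054895478189313, 'rvec': array([ 2.21177207, -2.15377669,  0.11158095]), 'tvec': array([ -17.15854019,  633.01220582, 1128.24966987])} (array([ 531.26612843,   14.50272495, 1179.61525827]), array([ 0.08677464, -0.01034016, -0.99617846]))
{'fx': 443.85557281098727, 'fy': 443.85557281098727, 'cx': 321.04828264776717, 'cy': 196.4997940074423, 'k1': 0.020918767487873885, 'rvec': array([ 1.90771838,  1.71970243, -0.60342339]), 'tvec': array([ -87.80527615, -422.31875135, 1673.34465153])} (array([1381.19416796,  -61.56936633, 1036.6566937 ]), array([-0.61874172,  0.06607235, -0.78285433]))
0.1 [202.96290339 616.86039371 250.7472262 ] [[-0.95   0.312 -0.001]
 [ 0.312  0.95  -0.002]
 [ 0.    -0.002 -1.   ]] 92.02368113523698 25.0
```

View pics/top1.png

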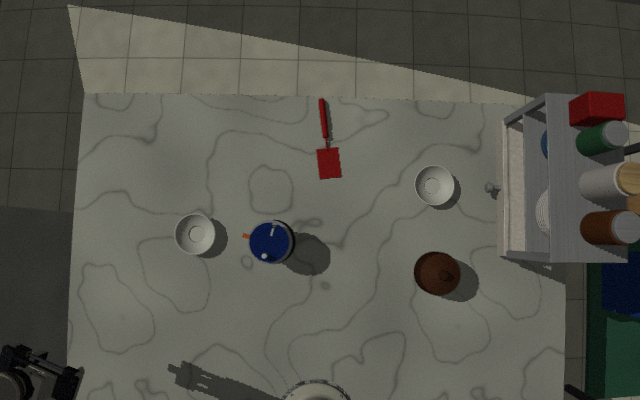

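View pics/scene1.png

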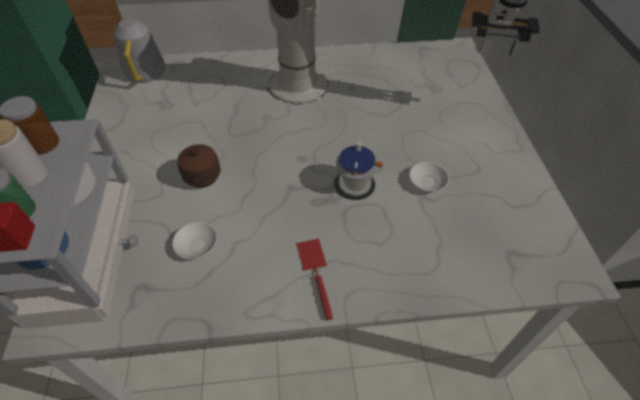

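The top view shows the cap at about (270,242), the orange marker at (246,236), the white line near (275,228) and the lug near (264,256). The scene view shows the cap at about (357,160). Next I'll measure them with masks.

```bash
cat >> h.py <<'E'
def cents(m,amin=4):
    n,l,st,c=cv2.connectedComponentsWithStats(m.astype(np.uint8)); return [(st[i,4],c[i]) for i in range(1,n) if st[i,4]>=amin]
def ang(p,c): return np.degrees(np.arctan2(p[1]-c[1],p[0]-c[0]))
E
python3 - <<'E'
from h import *
s=snap('top'); im=s['pixels'];x0,y0,x1,y1=232,212,302,272
c=im[y0:y1,x0:x1]; cv2.imwrite('pics/c1.png',cv2.resize(c[:,:,::-1],None,fx=8,fy=8,interpolation=cv2.INTER_NEAREST))
i=c.astype(int);R,G,B=i[...,0],i[...,1],i[...,2]
blue=(B>R+35)&(B>G+25)
orange=(R>B+50)&(R>G+30)
m=blue.astype(np.uint8); cn=max(cv2.findContours(m,0,1)[0],key=cv2.contourArea)
h=cv2.convexHull(cn); P=np.array([onz(s,u+x0,v+y0,116)[:2] for u,v in h[:,0]])
A=np.c_[2*P,np.ones(len(P))];q=np.linalg.lstsq(A,(P**2).sum(1),rcond=None)[0]
C=q[:2];print('cap',C,'rad',np.sqrt(q[2]+C@C))
for a,p in cents(orange): 
    w=onz(s,p[0]+x0,p[1]+y0,107)[:2];print('or',a,p+[x0,y0],w,np.linalg.norm(w-C),ang(w,C))
hull=np.zeros_like(m);cv2.fillConvexPoly(hull,h,1)
wh=(np.minimum(R,G)>105)&(hull>0)
for a,p in cents(wh,2):
    for z in(116,135,140):
        w=onz(s,p[0]+x0,p[1]+y0,z)[:2];print('wh',a,p+[x0,y0],z,w,np.linalg.norm(w-C),ang(w,C))
E
```

```text
cap [509.79072773 135.71867045] rad 50.48855245173693
or 29 [245.62068966 235.82758621] [523.7519398  198.53541556] 64.34950588882809 77.46951009613214
wh 9 [271.66666667 231.66666667] 116 [536.70035205 128.62798183] 27.828146655833553 -14.761898189239298
wh 9 [271.66666667 231.66666667] 135 [536.60327724 126.58929362] 28.32416517081246 -18.80314132645017
wh 9 [271.66666667 231.66666667] 140 [536.57773124 126.05279673] 28.47758191784106 -19.84156882029733
wh 16 [263.75   255.5625] 116 [473.51303196 147.28793427] 38.077802920719414 162.31207808022688
wh 16 [263.75   255.5625] 135 [474.54471031 144.91591209] 36.426240508499326 165.3751256140243
wh 16 [263.75   255.5625] 140 [474.81620461 144.29169573] 36.00991571184071 166.22710489393125
```

View pics/c1.png

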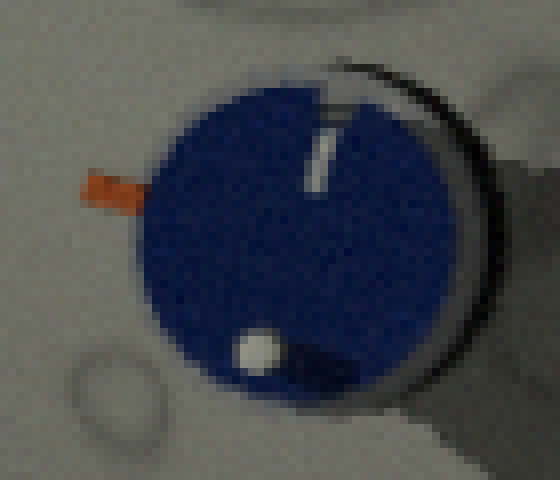

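The cap centre is (510,136), with a fitted radius of about 50.5 against a true 52. The pin is at 77.5°, with its marker 64 mm from the axis (54–75 expected). The lug is at 166° and 36.0 mm from the axis, which matches. The notch is therefore near -14°, so the cap has to turn about +91.5° counter-clockwise. I'll straddle the lug with loosely spaced fingers and push it round.

```bash
python3 -m inch '[{"dx":0.05,"dy":-0.09,"jaw":0.68},{"dx":0.11,"dy":-0.2,"jaw":0.68},{"dx":0.18,"dy":-0.31,"jaw":0.68},{"dx":0.24,"dy":-0.42,"jaw":0.68},{"dx":0.31,"dy":-0.53,"jaw":0.68},{"dx":0.37,"dy":-0.64,"jaw":0.68},{"dx":0.43,"dy":-0.75,"jaw":0.68},{"dx":0.49,"dy":-0.85,"jaw":0.68},{"dx":0.53,"dy":-0.92,"jaw":0.68},{"dx":0.544,"dy":-0.946,"jaw":0.68}]' 10; python3 -m inch '[{"jaw":0.68},{"jaw":0.68},{"jaw":0.68},{"jaw":0.68},{"jaw":0.68},{"jaw":0.68},{"jaw":0.68},{"jaw":0.68},{"jaw":0.68},{"jaw":0.68}]'
python3 -c "
from h import *
o=r.observe();print(o['time'],o['eef_pos'],np.round(o['ee_rot'],3),o['gripper_width'],np.round(o['qpos'],1),o['contact_force'])"
```

```text
0.15 [202.97722227 616.97843127 250.91389551] [[-0.95   0.312 -0.001]
 [ 0.312  0.95  -0.001]
 [ 0.    -0.001 -1.   ]] 91.90369855304877 [-56.7  28.7 -24.5  88.9  12.7  65.2 -12. ] [ 1.11875375 -1.12555608  0.26980518]invalid input at $[0]: expected keys dx, dy, dz, ax, ay, az, jaw
invalid input at $[0]: expected keys dx, dy, dz, ax, ay, az, jaw
```

```bash
python3 -m inch '[{"dx":0.05,"dy":-0.09,"dz":0,"ax":0,"ay":0,"az":0,"jaw":0.68},{"dx":0.11,"dy":-0.2,"dz":0,"ax":0,"ay":0,"az":0,"jaw":0.68},{"dx":0.17,"dy":-0.3,"dz":0,"ax":0,"ay":0,"az":0,"jaw":0.68},{"dx":0.23,"dy":-0.4,"dz":0,"ax":0,"ay":0,"az":0,"jaw":0.68},{"dx":0.29,"dy":-0.5,"dz":0,"ax":0,"ay":0,"az":0,"jaw":0.68},{"dx":0.35,"dy":-0.61,"dz":0,"ax":0,"ay":0,"az":0,"jaw":0.68},{"dx":0.41,"dy":-0.71,"dz":0,"ax":0,"ay":0,"az":0,"jaw":0.68},{"dx":0.47,"dy":-0.82,"dz":0,"ax":0,"ay":0,"az":0,"jaw":0.68},{"dx":0.52,"dy":-0.91,"dz":0,"ax":0,"ay":0,"az":0,"jaw":0.68},{"dx":0.544,"dy":-0.946,"dz":0,"ax":0,"ay":0,"az":0,"jaw":0.68}]' 10
python3 -c "
from h import *
o=r.observe();print(o['time'],o['eef_pos'],np.round(o['ee_rot'],3),o['gripper_width'],np.round(o['qpos'],1),o['contact_force'])"
```

```text
time: 1.4
eef_pos: [476.3, 140.6, 251.6]
ee_rot: [[-0.948, 0.317, 0.0], [0.317, 0.948, -0.001], [-0.0, -0.001, -1.0]]
contact_force: [-1.2, 0.6, 0.4]
gripper_width: 29.5
grip_force: 0.0
1.4 [476.25829854 140.60064416 251.58455011] [[-0.948  0.317  0.   ]
 [ 0.317  0.948 -0.001]
 [-0.    -0.001 -1.   ]] 29.456405337766494 [ -9.8  11.6 -11.  110.8   2.7  57.8  49.4] [-1.24644312  0.6038349   0.43805441]
```

```bash
python3 -m inch '[{"dx":0,"dy":0,"dz":-0.02,"ax":0,"ay":0,"az":0,"jaw":0.68},{"dx":0,"dy":0,"dz":-0.05,"ax":0,"ay":0,"az":0,"jaw":0.68},{"dx":0,"dy":0,"dz":-0.08,"ax":0,"ay":0,"az":0,"jaw":0.68},{"dx":0,"dy":0,"dz":-0.11,"ax":0,"ay":0,"az":0,"jaw":0.68},{"dx":0,"dy":0,"dz":-0.14,"ax":0,"ay":0,"az":0,"jaw":0.68},{"dx":0,"dy":0,"dz":-0.16,"ax":0,"ay":0,"az":0,"jaw":0.68},{"dx":0,"dy":0,"dz":-0.18,"ax":0,"ay":0,"az":0,"jaw":0.68},{"dx":0,"dy":0,"dz":-0.195,"ax":0,"ay":0,"az":0,"jaw":0.68},{"dx":0,"dy":0,"dz":-0.205,"ax":0,"ay":0,"az":0,"jaw":0.68},{"dx":0,"dy":0,"dz":-0.205,"ax":0,"ay":0,"az":0,"jaw":0.68}]'
python3 -c "
from h import *
snap('wrist','w1.png');s=snap('top')
c=s['pixels'][202:282,222:312]; cv2.imwrite('pics/c2.png',cv2.resize(c[:,:,::-1],None,fx=6,fy=6,interpolation=cv2.INTER_NEAREST))"
```

```text
time: 2.65
eef_pos: [475.0, 144.4, 149.0]
ee_rot: [[-0.95, 0.313, -0.0], [0.313, 0.95, -0.0], [0.0, -0.0, -1.0]]
contact_force: [0.1, -1.0, -0.3]
gripper_width: 29.4
grip_force: 0.0
```

View pics/w1.png

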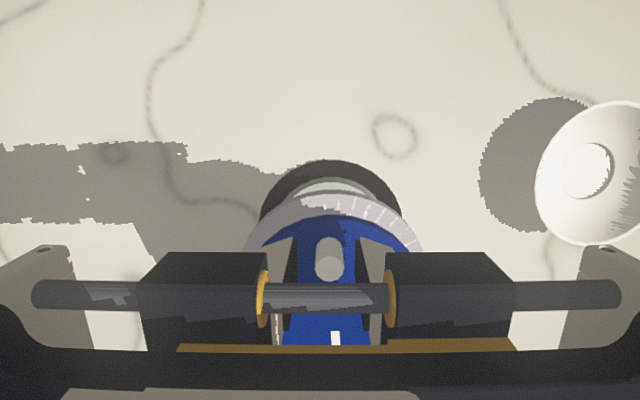

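The wrist view shows the lug at about (330,258), centred between the fingertips and clear of both. I'll push it counter-clockwise along its arc.

```bash
python3 -m inch '[{"dx":-0.0013,"dy":-0.006,"dz":0,"ax":0,"ay":0,"az":0.08,"jaw":0.68},{"dx":-0.002,"dy":-0.0124,"dz":0,"ax":0,"ay":0,"az":0.16,"jaw":0.68},{"dx":-0.0022,"dy":-0.0187,"dz":0,"ax":0,"ay":0,"az":0.24,"jaw":0.68},{"dx":-0.0018,"dy":-0.025,"dz":0,"ax":0,"ay":0,"az":0.33,"jaw":0.68},{"dx":-0.0009,"dy":-0.031,"dz":0,"ax":0,"ay":0,"az":0.41,"jaw":0.68},{"dx":0.0006,"dy":-0.0372,"dz":0,"ax":0,"ay":0,"az":0.49,"jaw":0.68},{"dx":0.0026,"dy":-0.0432,"dz":0,"ax":0,"ay":0,"az":0.57,"jaw":0.68},{"dx":0.005,"dy":-0.049,"dz":0,"ax":0,"ay":0,"az":0.65,"jaw":0.68},{"dx":0.008,"dy":-0.0545,"dz":0,"ax":0,"ay":0,"az":0.73,"jaw":0.68},{"dx":0.008,"dy":-0.0545,"dz":0,"ax":0,"ay":0,"az":0.73,"jaw":0.68}]'
python3 - <<'E'
from h import *
o=r.observe(); print(np.round(o['qpos'],1), ang(o['eef_pos'],(509.8,135.7)))
snap('wrist','w2.png')
C=np.array([509.8,135.7]);p=36*np.array([np.cos(np.radians(211)),np.sin(np.radians(211))])
for t in range(216,257,5):
    print(t,np.round((36*np.array([np.cos(np.radians(t)),np.sin(np.radians(t))])-p)/500,4))
E
```

```text
time: 4.0
eef_pos: [479.2, 117.2, 149.5]
ee_rot: [[-0.968, -0.252, 0.0], [-0.252, 0.968, 0.0], [-0.0, 0.0, -1.0]]
contact_force: [-0.2, 0.0, 0.1]
gripper_width: 29.1
grip_force: 0.1
[ -2.6  19.8 -16.7 116.3   7.9  44.9  80.6] -148.84984731303436
216 [ 0.0035 -0.0052]
221 [ 0.0074 -0.0102]
226 [ 0.0117 -0.0147]
231 [ 0.0164 -0.0189]
236 [ 0.0215 -0.0226]
241 [ 0.0268 -0.0259]
246 [ 0.0324 -0.0287]
251 [ 0.0383 -0.031 ]
256 [ 0.0443 -0.0328]
```

View pics/w2.png

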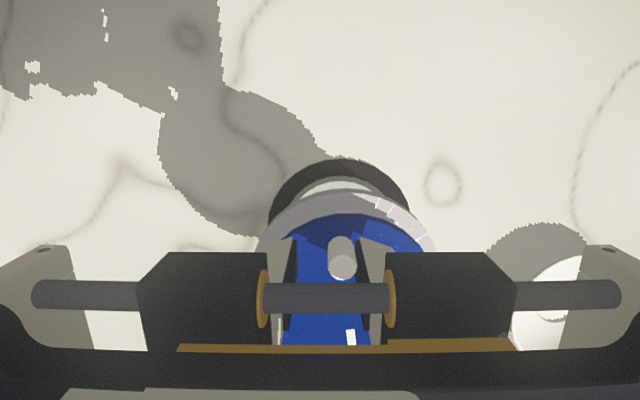

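The lug, now at (342,258), rides against the trailing finger, and the cap is turning with it. I'll continue.

```bash
python3 -m inch '[{"dx":0.0035,"dy":-0.0052,"dz":0,"ax":0,"ay":0,"az":0.08,"jaw":0.68},{"dx":0.0074,"dy":-0.01,"dz":0,"ax":0,"ay":0,"az":0.16,"jaw":0.68},{"dx":0.0117,"dy":-0.0147,"dz":0,"ax":0,"ay":0,"az":0.24,"jaw":0.68},{"dx":0.0164,"dy":-0.019,"dz":0,"ax":0,"ay":0,"az":0.33,"jaw":0.68},{"dx":0.0215,"dy":-0.0226,"dz":0,"ax":0,"ay":0,"az":0.41,"jaw":0.68},{"dx":0.027,"dy":-0.026,"dz":0,"ax":0,"ay":0,"az":0.49,"jaw":0.68},{"dx":0.0324,"dy":-0.0287,"dz":0,"ax":0,"ay":0,"az":0.57,"jaw":0.68},{"dx":0.0383,"dy":-0.031,"dz":0,"ax":0,"ay":0,"az":0.65,"jaw":0.68},{"dx":0.0443,"dy":-0.033,"dz":0,"ax":0,"ay":0,"az":0.73,"jaw":0.68},{"dx":0.0443,"dy":-0.033,"dz":0,"ax":0,"ay":0,"az":0.73,"jaw":0.68}]'
python3 - <<'E'
from h import *
o=r.observe(); print(np.round(o['qpos'],1), ang(o['eef_pos'],(509.8,135.7)))
s=snap('top');c=s['pixels'][202:282,222:312]; cv2.imwrite('pics/c3.png',cv2.resize(c[:,:,::-1],None,fx=6,fy=6,interpolation=cv2.INTER_NEAREST))
E
```

```text
time: 5.3
eef_pos: [501.3, 100.6, 149.2]
ee_rot: [[-0.677, -0.736, -0.0], [-0.736, 0.677, -0.0], [0.0, 0.0, -1.0]]
contact_force: [-0.8, 1.1, -0.2]
gripper_width: 29.3
grip_force: 0.1
[  4.6  22.1 -22.8 113.7  11.6  46.3 112.7] -103.69306514459622
```

View pics/c3.png

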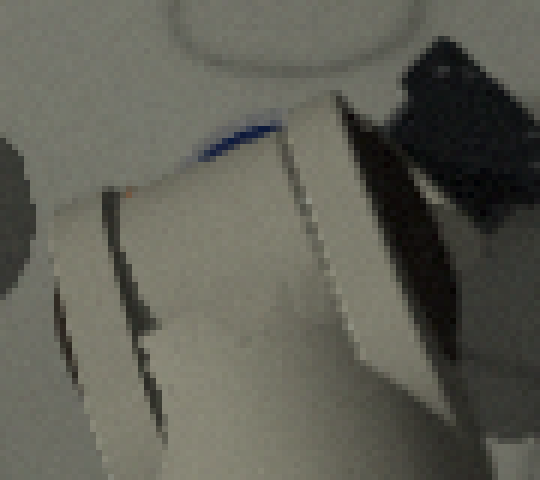

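The gripper hides the cap from above. From the tool angle, the lug should be near 243°. I'll push about 13° more, back off, then lift clear and look.

```bash
python3 -m inch '[{"dx":0.0035,"dy":-0.0008,"dz":0,"ax":0,"ay":0,"az":0.05,"jaw":0.68},{"dx":0.0074,"dy":-0.0014,"dz":0,"ax":0,"ay":0,"az":0.1,"jaw":0.68},{"dx":0.0115,"dy":-0.0018,"dz":0,"ax":0,"ay":0,"az":0.15,"jaw":0.68},{"dx":0.0162,"dy":-0.002,"dz":0,"ax":0,"ay":0,"az":0.2,"jaw":0.68},{"dx":0.0162,"dy":-0.002,"dz":0,"ax":0,"ay":0,"az":0.2,"jaw":0.68},{"dx":0.0162,"dy":-0.002,"dz":0,"ax":0,"ay":0,"az":0.2,"jaw":0.68},{"dx":0.012,"dy":-0.0018,"dz":0,"ax":0,"ay":0,"az":0.2,"jaw":0.68},{"dx":0.0074,"dy":-0.0014,"dz":0,"ax":0,"ay":0,"az":0.2,"jaw":0.68},{"dx":0.0074,"dy":-0.0014,"dz":0,"ax":0,"ay":0,"az":0.2,"jaw":0.68},{"dx":0.0074,"dy":-0.0014,"dz":0,"ax":0,"ay":0,"az":0.2,"jaw":0.68}]'
python3 -m inch '[{"dx":0,"dy":0,"dz":0.02,"ax":0,"ay":0,"az":0,"jaw":0.68},{"dx":0,"dy":0,"dz":0.06,"ax":0,"ay":0,"az":0,"jaw":0.68},{"dx":0,"dy":0,"dz":0.12,"ax":0,"ay":0,"az":0,"jaw":0.68},{"dx":0,"dy":-0.08,"dz":0.12,"ax":0,"ay":0,"az":0,"jaw":0.68},{"dx":0,"dy":-0.16,"dz":0.12,"ax":0,"ay":0,"az":0,"jaw":0.68},{"dx":0,"dy":-0.24,"dz":0.12,"ax":0,"ay":0,"az":0,"jaw":0.68},{"dx":0,"dy":-0.32,"dz":0.12,"ax":0,"ay":0,"az":0,"jaw":0.68},{"dx":0,"dy":-0.4,"dz":0.12,"ax":0,"ay":0,"az":0,"jaw":0.68},{"dx":0,"dy":-0.4,"dz":0.12,"ax":0,"ay":0,"az":0,"jaw":0.68},{"dx":0,"dy":-0.4,"dz":0.12,"ax":0,"ay":0,"az":0,"jaw":0.68}]'
cat > m.py <<'E'
from h import *
import sys
s=snap('top'); im=s['pixels'];x0,y0,x1,y1=232,212,302,272
c=im[y0:y1,x0:x1]; cv2.imwrite('pics/'+sys.argv[1],cv2.resize(c[:,:,::-1],None,fx=8,fy=8,interpolation=cv2.INTER_NEAREST))
i=c.astype(int);R,G,B=i[...,0],i[...,1],i[...,2]
zt=float(sys.argv[2])
m=((B>R+35)&(B>G+25)).astype(np.uint8); h=cv2.convexHull(max(cv2.findContours(m,0,1)[0],key=cv2.contourArea))
hull=np.zeros_like(m);cv2.fillConvexPoly(hull,h,1)
P=np.array([onz(s,u+x0,v+y0,zt)[:2] for u,v in h[:,0]])
q=np.linalg.lstsq(np.c_[2*P,np.ones(len(P))],(P**2).sum(1),rcond=None)[0]; C=q[:2];print('cap',C,np.sqrt(q[2]+C@C))
W=[]
for mask,n,z in(((R>B+50)&(R>G+30),'or',107),((np.minimum(R,G)>105)&(hull>0),'line',zt),((np.minimum(R,G)>105)&(hull>0),'lug',zt+24)):
  for a,p in cents(mask,2):
    w=onz(s,p[0]+x0,p[1]+y0,z)[:2];print(n,a,p,w,np.linalg.norm(w-C),ang(w,C))
    W.append(w)
E
python3 m.py c4.png 116
```

```text
time: 6.6
eef_pos: [505.0, 100.0, 149.3]
ee_rot: [[-0.552, -0.834, 0.0], [-0.834, 0.552, -0.0], [-0.0, -0.0, -1.0]]
contact_force: [0.3, 0.3, -0.1]
gripper_width: 29.4
grip_force: 0.0
time: 7.85
eef_pos: [505.1, -99.5, 209.7]
ee_rot: [[-0.552, -0.834, 0.001], [-0.834, 0.552, 0.001], [-0.001, -0.0, -1.0]]
contact_force: [0.0, 0.2, -0.2]
gripper_width: 29.4
grip_force: 0.0
cap [509.67698298 135.41532355] 50.70552448786587
or 29 [13.62068966 23.82758621] [523.7519398  198.53541556] 64.67032104567815 77.4294452855571
or 3 [20.33333333 25.33333333] [520.28037117 180.49251173] 46.30750193136863 76.76310415695731
line 9 [26.44444444 27.55555556] [515.0032576  162.75435948] 27.85304447800984 78.97555790379899
line 17 [49.23529412 33.23529412] [501.80593598 102.23457223] 34.10154892933535 -103.34488277942489
lug 9 [26.44444444 27.55555556] [515.37022197 159.40912802] 24.66000045963714 76.65173890446988
lug 17 [49.23529412 33.23529412] [502.47069198 100.25494255] 35.891266661576765 -101.58264423639528
```

View pics/c4.png

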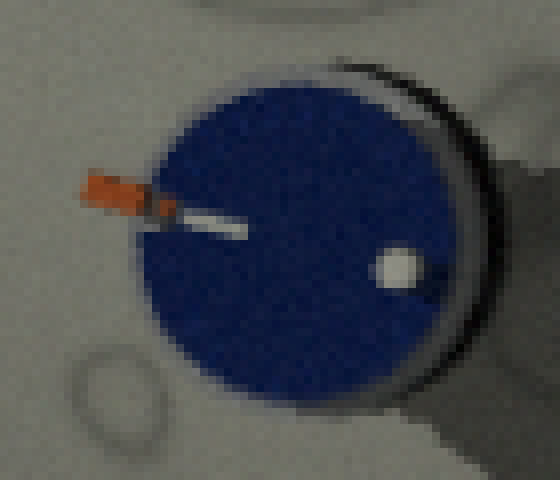

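The orange pin shows in the middle of the notch at crop (165,208). The notch is at 78–79° and the pin at 77.4°, so the error is about 1.3° against a 3.4° tolerance. I'll close the fingers, move over the cap centre and press.

```bash
python3 -m inch '[{"dx":0,"dy":0.05,"dz":0,"ax":0,"ay":0,"az":0,"jaw":1},{"dx":0,"dy":0.13,"dz":0,"ax":0,"ay":0,"az":0,"jaw":1},{"dx":0,"dy":0.22,"dz":0,"ax":0,"ay":0,"az":0,"jaw":1},{"dx":0.005,"dy":0.31,"dz":0,"ax":0,"ay":0,"az":0,"jaw":1},{"dx":0.01,"dy":0.4,"dz":0,"ax":0,"ay":0,"az":0,"jaw":1},{"dx":0.01,"dy":0.45,"dz":0,"ax":0,"ay":0,"az":0,"jaw":1},{"dx":0.01,"dy":0.47,"dz":0,"ax":0,"ay":0,"az":0,"jaw":1},{"dx":0.01,"dy":0.47,"dz":0,"ax":0,"ay":0,"az":0,"jaw":1},{"dx":0.01,"dy":0.47,"dz":-0.04,"ax":0,"ay":0,"az":0,"jaw":1},{"dx":0.01,"dy":0.47,"dz":-0.08,"ax":0,"ay":0,"az":0,"jaw":1}]'
python3 -m inch '[{"dx":0,"dy":0,"dz":-0.02,"ax":0,"ay":0,"az":0,"jaw":1},{"dx":0,"dy":0,"dz":-0.04,"ax":0,"ay":0,"az":0,"jaw":1},{"dx":0,"dy":0,"dz":-0.048,"ax":0,"ay":0,"az":0,"jaw":1},{"dx":0,"dy":0,"dz":-0.054,"ax":0,"ay":0,"az":0,"jaw":1},{"dx":0,"dy":0,"dz":-0.06,"ax":0,"ay":0,"az":0,"jaw":1},{"dx":0,"dy":0,"dz":-0.065,"ax":0,"ay":0,"az":0,"jaw":1},{"dx":0,"dy":0,"dz":-0.07,"ax":0,"ay":0,"az":0,"jaw":1},{"dx":0,"dy":0,"dz":-0.075,"ax":0,"ay":0,"az":0,"jaw":1},{"dx":0,"dy":0,"dz":-0.075,"ax":0,"ay":0,"az":0,"jaw":1},{"dx":0,"dy":0,"dz":-0.075,"ax":0,"ay":0,"az":0,"jaw":1}]'
```

```text
time: 9.15
eef_pos: [510.4, 133.1, 168.9]
ee_rot: [[-0.554, -0.833, 0.001], [-0.833, 0.554, -0.001], [0.001, -0.001, -1.0]]
contact_force: [0.7, 0.3, 0.4]
gripper_width: 0.3
grip_force: 0.0
time: 10.4
eef_pos: [510.3, 135.1, 132.4]
ee_rot: [[-0.552, -0.834, 0.001], [-0.834, 0.552, -0.0], [-0.0, -0.001, -1.0]]
contact_force: [-1.9, -1.8, 6.2]
gripper_width: 0.5
grip_force: 2.9
```

The cap is going down through the notch, with the tip at 107.4 and a force of 6 N. I'll press on until it stops.

```bash
python3 -m inch '[{"dx":0,"dy":0,"dz":-0.002,"ax":0,"ay":0,"az":0,"jaw":1},{"dx":0,"dy":0,"dz":-0.004,"ax":0,"ay":0,"az":0,"jaw":1},{"dx":0,"dy":0,"dz":-0.006,"ax":0,"ay":0,"az":0,"jaw":1},{"dx":0,"dy":0,"dz":-0.007,"ax":0,"ay":0,"az":0,"jaw":1},{"dx":0,"dy":0,"dz":-0.008,"ax":0,"ay":0,"az":0,"jaw":1},{"dx":0,"dy":0,"dz":-0.009,"ax":0,"ay":0,"az":0,"jaw":1},{"dx":0,"dy":0,"dz":-0.01,"ax":0,"ay":0,"az":0,"jaw":1},{"dx":0,"dy":0,"dz":-0.01,"ax":0,"ay":0,"az":0,"jaw":1},{"dx":0,"dy":0,"dz":-0.01,"ax":0,"ay":0,"az":0,"jaw":1},{"dx":0,"dy":0,"dz":-0.01,"ax":0,"ay":0,"az":0,"jaw":1}]'
```

```text
time: 11.65
eef_pos: [510.4, 135.1, 129.0]
ee_rot: [[-0.552, -0.834, 0.001], [-0.834, 0.552, -0.001], [0.0, -0.002, -1.0]]
contact_force: [-6.4, -2.1, 21.2]
gripper_width: 0.5
grip_force: 10.4
```

The tip is at z = 104.0 and the force has risen to 21 N, so the cap is on its stop. I'll press slightly further to be sure, then withdraw straight up and away and check.

```bash
python3 -m inch '[{"dx":0,"dy":0,"dz":-0.002,"ax":0,"ay":0,"az":0,"jaw":1},{"dx":0,"dy":0,"dz":-0.002,"ax":0,"ay":0,"az":0,"jaw":1},{"dx":0,"dy":0,"dz":0.005,"ax":0,"ay":0,"az":0,"jaw":1},{"dx":0,"dy":0,"dz":0.02,"ax":0,"ay":0,"az":0,"jaw":1},{"dx":0,"dy":0,"dz":0.05,"ax":0,"ay":0,"az":0,"jaw":1},{"dx":0,"dy":0,"dz":0.1,"ax":0,"ay":0,"az":0,"jaw":1},{"dx":0,"dy":0,"dz":0.16,"ax":0,"ay":0,"az":0,"jaw":1},{"dx":0,"dy":-0.1,"dz":0.18,"ax":0,"ay":0,"az":0,"jaw":1},{"dx":0,"dy":-0.2,"dz":0.18,"ax":0,"ay":0,"az":0,"jaw":1},{"dx":0,"dy":-0.3,"dz":0.18,"ax":0,"ay":0,"az":0,"jaw":1}]'
python3 -m inch '[{"dx":0,"dy":-0.1,"dz":0,"ax":0,"ay":0,"az":0,"jaw":1},{"dx":0,"dy":-0.15,"dz":0,"ax":0,"ay":0,"az":0,"jaw":1},{"dx":0,"dy":-0.15,"dz":0,"ax":0,"ay":0,"az":0,"jaw":1},{"dx":0,"dy":-0.15,"dz":0,"ax":0,"ay":0,"az":0,"jaw":1},{"dx":0,"dy":-0.15,"dz":0,"ax":0,"ay":0,"az":0,"jaw":1},{"dx":0,"dy":-0.15,"dz":0,"ax":0,"ay":0,"az":0,"jaw":1},{"dx":0,"dy":-0.15,"dz":0,"ax":0,"ay":0,"az":0,"jaw":1},{"dx":0,"dy":-0.15,"dz":0,"ax":0,"ay":0,"az":0,"jaw":1},{"dx":0,"dy":-0.15,"dz":0,"ax":0,"ay":0,"az":0,"jaw":1},{"dx":0,"dy":-0.15,"dz":0,"ax":0,"ay":0,"az":0,"jaw":1}]'
python3 m.py c5.png 104; python3 -c "
from h import *
snap('scene','s2.png')
a=cv2.imread('pics/s2.png')[110:210,300:400];b=cv2.imread('pics/scene1.png')[110:210,300:400]
cv2.imwrite('pics/s3.png',cv2.resize(np.hstack([b,a]),None,fx=4,fy=4))"
```

```text
time: 12.9
eef_pos: [510.2, -16.3, 217.8]
ee_rot: [[-0.552, -0.834, 0.001], [-0.834, 0.552, -0.0], [-0.001, -0.001, -1.0]]
contact_force: [0.5, -0.3, -0.0]
gripper_width: 1.0
grip_force: 0.0
time: 14.15
eef_pos: [509.9, -90.0, 216.7]
ee_rot: [[-0.552, -0.834, -0.0], [-0.834, 0.552, 0.0], [0.0, 0.0, -1.0]]
contact_force: [-0.3, 0.1, -0.7]
gripper_width: 0.3
grip_force: 0.0
cap [509.78468915 135.56933852] 50.58713052242238
or 29 [13.62068966 23.82758621] [523.7519398  198.53541556] 64.49659641069931 77.49305517759679
or 3 [20.33333333 25.33333333] [520.28037117 180.49251173] 46.13296904210738 76.8495187341639
line 9 [26.88888889 27.55555556] [514.85361941 163.24160849] 28.13269591425986 79.61979464921679
line 17 [49.64705882 33.        ] [502.12665677 102.14985166] 34.285675753826915 -102.90643128810838
lug 9 [26.88888889 27.55555556] [515.21982862 159.92282589] 24.95261686089203 77.4190697162769
lug 17 [49.64705882 33.        ] [502.77684029 100.19419788] 36.062591705883115 -101.20527155073205
```

View pics/s3.png

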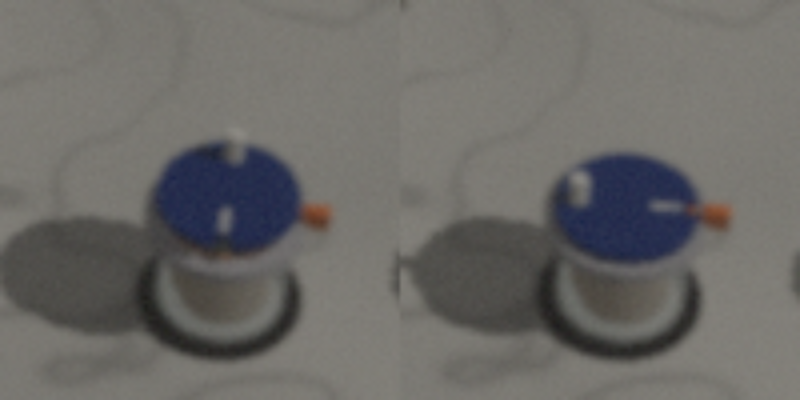

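The before/after scene crop shows the cap lower, from about y=200 to y=210, and flush on the collar. The white line near (665,207) points at the orange pin and marker near (715,215), and the hand is clear, so I'm handing in.

```bash
python3 -c "
from bench import r
print(r.finish_job())"
```

```text
the job is handed in; nothing more can be done
None
```

I turned the cap until its notch stood over the pin (about 1–2° off in the images) and pressed it to its stop, fingertips at 104 mm with 21 N. The hand was clear at about 14 s and the job is handed in; nothing but the lug and cap was touched.

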